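Find the rattling parts case and hold it out over the ski clamp

TASK

The ski clamp needs its spare steel ball, which lies loose in one of the three sealed cases. Pick up and shake each case to and fro in turn, the left one first, then the middle, then the right (as seen from the robot), and set every quiet one back upright where it stood; then hold the case that rattles level over the middle of the ski clamp, a hand's breadth (about 8 cm) clear above it, and finish still holding it there, motionless. Leave the clamp, waxing iron, brush, cork block and scraper as they are.

Things in the scene. Friction and masses are not known exactly. Their poses are not given: they have to be found in the camera images.
- case_left: the left (largest y) sealed case: blue body, white lid, grey panel on top, steel latch on each end; 130 mm long (own x), 52 mm wide (own y), 44 mm high, 0.27 to 0.37 kg. Origin: centre of its underside, z up. Grip it across the width. Exactly one of the three alike cases holds a loose 30 mm steel ball; which one changes from run to run
- case_middle: the middle sealed case: blue body, white lid, grey panel on top, steel latch on each end; 130 mm long (own x), 52 mm wide (own y), 44 mm high, 0.27 to 0.37 kg. Origin: centre of its underside, z up. Grip it across the width. The 110 g ball rolls 92 mm end to end; jerked lengthwise or tipped a few degrees, it knocks on the end walls and jolts the wrist
- case_right: the right (smallest y) sealed case: blue body, white lid, grey panel on top, steel latch on each end; 130 mm long (own x), 52 mm wide (own y), 44 mm high, 0.27 to 0.37 kg. Origin: centre of its underside, z up. Grip it across the width. A quiet case holds a 110 g cork plug, snug in its middle; case weights vary, so weight tells nothing
- clamp_top (a point): centre of the top of the ski clamp, 90 mm above the bench: a grey block with two upright dark steel jaws, 64 mm (x) by 70 mm (y), with a red knob reaching 68 mm from its centre to +y, on a 500 mm long, 34 mm high steel rail that lies along y across the far side of the bench. The clamp slides along the rail with about 4 N of friction; do not shift it
- iron: red enamel waxing iron with a black handle, 135 x 80 mm, 95 mm high, origin at the centre of its underside, left of the cases. A bystander, standing loose: leave it alone
- brush: dark horsehair brush, bristles down, varnished beech back, 160 x 62 mm, 44 mm high, origin at the centre of its underside, right of the cases. A bystander, standing loose: leave it alone
- cork: square cork block, 65 x 65 mm, 35 mm high, origin at the centre of its underside, beyond the rail's right end. A bystander, standing loose: leave it alone
- scraper: clear acrylic scraper lying flat, 60 x 140 mm, 5 mm thick, origin at the centre of its underside, beyond the rail's left end. A bystander, standing loose: leave it alone

How it is judged (in metres and radians):
On the way, in this order (a step that is already met when the one before it is completed fails the run):
1. the left case, lifted off the bench, moves briskly (1 of 2: shaken to and fro) (height (world z) of case_left above 0.02 m and (linear speed of case_left above 0.15 m/s or angular speed of case_left above 1 rad/s)), for 0.02 s.
2. the left case, lifted, stops or reverses (height (world z) of case_left above 0.02 m and linear speed of case_left below 0.08 m/s and angular speed of case_left below 0.5 rad/s).
3. the left case, lifted off the bench, moves briskly (2 of 2: shaken to and fro) (all of step 1), for 0.02 s.
4. the middle case, lifted off the bench, moves briskly (1 of 2: shaken to and fro) (height (world z) of case_middle above 0.02 m and (linear speed of case_middle above 0.15 m/s or angular speed of case_middle above 1 rad/s)), for 0.02 s.
5. the middle case, lifted, stops or reverses (height (world z) of case_middle above 0.02 m and linear speed of case_middle below 0.08 m/s and angular speed of case_middle below 0.5 rad/s).
6. the middle case, lifted off the bench, moves briskly (2 of 2: shaken to and fro) (all of step 4), for 0.02 s.
7. the right case, lifted off the bench, moves briskly (1 of 2: shaken to and fro) (height (world z) of case_right above 0.02 m and (linear speed of case_right above 0.15 m/s or angular speed of case_right above 1 rad/s)), for 0.02 s.
8. the right case, lifted, stops or reverses (height (world z) of case_right above 0.02 m and linear speed of case_right below 0.08 m/s and angular speed of case_right below 0.5 rad/s).
9. the right case, lifted off the bench, moves briskly (2 of 2: shaken to and fro) (all of step 7), for 0.02 s.
At the end, for the whole second after the job is handed in: The case with the loose ball (ball_c0) in it is gripped (over 1 N) and still, level within 0.26 rad, its underside within 50 mm sideways of the clamp's centre and 30 to 160 mm above its top; the two quiet cases stand released, upright (0.1 rad), at rest, within 50 mm of where they started (((distance between ball_c0 and case_left below 0.075 m and horizontal distance between case_left and clamp_top below 0.05 m and z of case_left in the frame of clamp_top between 0.03 and 0.16 m and angle between case_left's own z axis and vertical below 0.26 rad and linear speed of case_left below 0.03 m/s and contact force between case_left and the fingers above 1 N and distance of each of case_middle, case_right from where it was at the start of the episode below 0.05 m and angle between each of case_middle, case_right's own z axis and vertical below 0.1 rad and linear speed of each of case_middle, case_right below 0.02 m/s and contact force between each of case_middle, case_right and the fingers below 0.1 N) or (distance between ball_c0 and case_middle below 0.075 m and horizontal distance between case_middle and clamp_top below 0.05 m and z of case_middle in the frame of clamp_top between 0.03 and 0.16 m and angle between case_middle's own z axis and vertical below 0.26 rad and linear speed of case_middle below 0.03 m/s and contact force between case_middle and the fingers above 1 N and distance of each of case_left, case_right from where it was at the start of the episode below 0.05 m and angle between each of case_left, case_right's own z axis and vertical below 0.1 rad and linear speed of each of case_left, case_right below 0.02 m/s and contact force between each of case_left, case_right and the fingers below 0.1 N) or (distance between ball_c0 and case_right below 0.075 m and horizontal distance between case_right and clamp_top below 0.05 m and z of case_right in the frame of clamp_top between 0.03 and 0.16 m and angle between case_right's own z axis and vertical below 0.26 rad and linear speed of case_right below 0.03 m/s and contact force between case_right and the fingers above 1 N and distance of each of case_left, case_middle from where it was at the start of the episode below 0.05 m and angle between each of case_left, case_middle's own z axis and vertical below 0.1 rad and linear speed of each of case_left, case_middle below 0.02 m/s and contact force between each of case_left, case_middle and the fingers below 0.1 N))); the arm keeps its last pose, push and grip.
It fails at once if the ski clamp is shifted by more than 25 mm (distance of clamp_top from where it was at the start of the episode above 0.025 m).
It fails at once if the waxing iron is shifted by more than 25 mm (distance of iron from where it was at the start of the episode above 0.025 m).
It fails at once if the brush is shifted by more than 25 mm (distance of brush from where it was at the start of the episode above 0.025 m).
It fails at once if the cork block is shifted by more than 25 mm (distance of cork from where it was at the start of the episode above 0.025 m).
It fails at once if the scraper is shifted by more than 25 mm (distance of scraper from where it was at the start of the episode above 0.025 m).
It also fails if it takes over 72 s, if anything falls off the work surface, if the arm or the gripper's body presses on something with over 40 N, if the wrist force passes 120 N, or if a joint passes its speed limit or range.

ROBOT

A 6-joint arm with a two-finger parallel gripper is mounted at the origin on the work surface. World frame = base frame: x ahead of the robot, y to its left, z up, the work surface at z = 0. Lengths are in mm, angles in degrees, forces in N, time in s.
With the tool pointing down it reaches from about 400 to 925 mm from the base axis. Payload 3.4 kg.
Tool frame: the origin (TCP) lies at the very end of the fingers, on their centre line; the grasp point (between the pads) lies 19 mm behind it; z points along the fingers, y is the line along which they close (so a half turn about z gives the same grasp; the last joint's range is limited). The gripper opens to 85 mm and grips with 20 to 120 N. Pads are 22 mm wide; open, the fingers measure 114 mm over their backs; the gripper's body (76 mm by 85 mm) begins 54 mm behind the grasp point. The pads swing forward as they close: fully open they stand 13 mm farther back than shut.
Start: joints at [60.304, 17.578, 86.31, -0, 76.112, -4.211], TCP at [247.432, 519.046, 231.305] pointing down, gripper open.
Joint ranges: [-179.03, 179.03], [-60, 130.46], [8.19, 133.38], [-81.62, 261.62], [5.75, 156.47], [-153.77, 153.77]. Speed limits (degrees/s): [147.25, 147.25, 180, 180, 180, 180].

INTERFACE

Orientations are given as [roll, pitch, yaw] about the fixed x, y, z axes, in that order (R = Rz(yaw) Ry(pitch) Rx(roll)).
In Python, from workcell import arm, camrig, ticket gives the robot as it stands (arm), with the cameras (camrig) and the job (ticket). Calls block until the motion is done:
- arm.move_ptp(position, orientation): joint-space move of the TCP to a pose.
- arm.line_to(position, rot=None, max_speed=150, contact_N=None): straight line of the TCP; rot=None keeps the orientation; max_speed is the mean speed in mm/s. With contact_N (N) it stops when the force on the tool has changed by that much, and returns True; else False.
- arm.goto_joints(angles): joint-space move.
- arm.move_gripper(opening, strength=None): finger opening in mm; strength is the grip in N (None keeps the last); returns when the fingers have stopped.
- arm.pause(seconds).
- arm.solve_ik(position, orientation): joint angles nearest the present ones, or None.
- camrig.camera(name): name is "scene" or "top" or "wrist"; returns the picture (480x640x3 uint8, blue, green, red); there is no depth.
- camrig.camera_info(name): a dict with "vfov" (degrees; the focal length in pixels is half the picture's height over the tangent of half this angle, whatever the lens; pixels are square), "cx", "cy" (the principal point, pixels), "R" (3x3) and "t" (3): a world point X has camera coordinates R X + t; the wrist camera has in their place "T_tool_cam" (4x4, takes a point from camera to tool coordinates, whose origin is the TCP and whose axes are the flange's). Camera axes: x right, y down, z forward; pixel columns grow to the right and rows downward; lengths in mm; the calibration is good to about 2 mm. A picture is of the moment at which its call begins: read the wrist's pose just before it. camera_info takes no time and is no camera call.
A pose or a line that the arm cannot do raises arm.Unreachable and nothing moves.
- ticket.hand_in(): hands the job in; it is judged then, once.
Readings, each from a call of its own:
- arm.get_time(): time.
- arm.get_joints(): joint angles.
- arm.get_joint_vel(): joint speeds.
- arm.get_joint_torque(): joint torques, N m.
- arm.get_tcp_pos(): TCP position.
- arm.get_tool_rot(): TCP orientation.
- arm.get_ft_force(): force on the tool from outside, world axes, zero at the start.
- arm.get_torque(): the same for the moment, N m.
- arm.get_opening(): finger opening in mm.
- arm.get_gripper_force(): force on a finger pad.
Only numpy, scipy, OpenCV 4.12 (cv2) and the standard library are available. Lean on these libraries where they do the work, as an engineer would, in place of code of your own. Each camera call takes 0.05 s, during which the arm holds its last target. There are 200 camera calls.

## Working session

There is one attempt and no reset: what is moved stays moved. The work goes in short steps, each a Python script; the robot and the scene stay as the last script left them, time stands still between calls to the robot, and variables do not carry over. Pictures are saved under pics/ and viewed, at most 10 in all, crops included, and the job is handed in when it is done.

```bash
mkdir -p pics; ls
python3 - <<'E'
from workcell import arm, camrig, ticket
import cv2
for n in("top","scene"):
    cv2.imwrite(f"pics/{n}0.png",camrig.camera(n)); print(n,camrig.camera_info(n))
print(arm.get_time(),arm.get_tool_rot(),arm.get_ft_force())
E
```

```text
pics
workcell.py
top {'vfov': 42.249536316352305, 'cx': 312.6635604133386, 'cy': 245.19976572506786, 'R': array([[ 0.01075648, -0.99981076,  0.01620905],
       [-0.98470809, -0.01340997, -0.17369554],
       [ 0.17388004, -0.01409283, -0.984666  ]]), 't': array([ -11.28973053,  566.8228797 , 1436.29262948])}
scene {'vfov': 54.789131165841845, 'cx': 316.82724874313965, 'cy': 230.48743940869474, 'R': array([[-0.69171631,  0.72209007, -0.01069961],
       [ 0.44759219,  0.41704362, -0.79103467],
       [-0.56673608, -0.55196065, -0.61167775]]), 't': array([ 413.45267148, -177.50168863, 1589.26108235])}
0.1 [-1.79895398e+02 -8.73753640e-03  1.54514967e+02] [ 0.38443222 -0.23330195 -0.18349322]
```

View pics/top0.png

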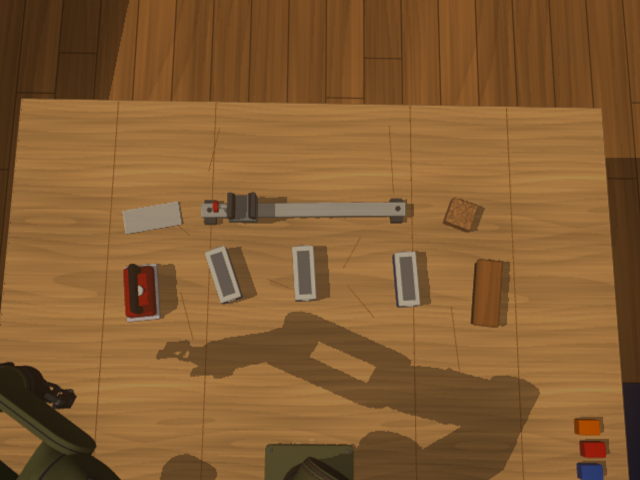

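View pics/scene0.png

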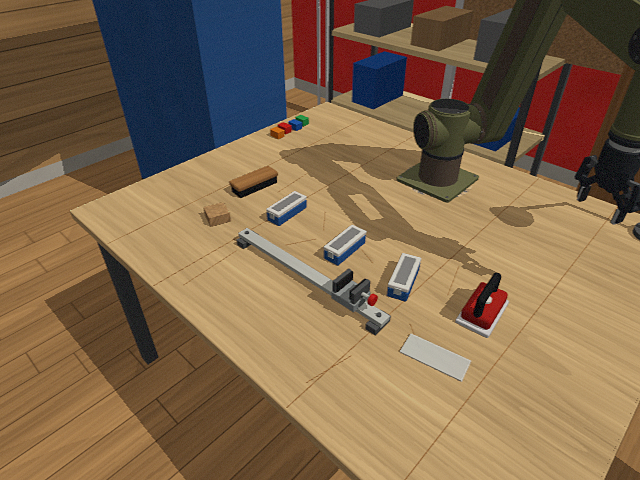

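Top picture: cases at about (223,274), (304,273) and (406,279), clamp at about (242,207), iron (142,292), brush (487,293). The scene view agrees. Next I enlarge the crop.

Run:
```python
import cv2
i=cv2.imread("pics/top0.png")[185:315,195:435]
cv2.imwrite("pics/crop0.png",cv2.resize(i,(792,429),interpolation=cv2.INTER_CUBIC))
```

```text
(no output)
```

View pics/crop0.png

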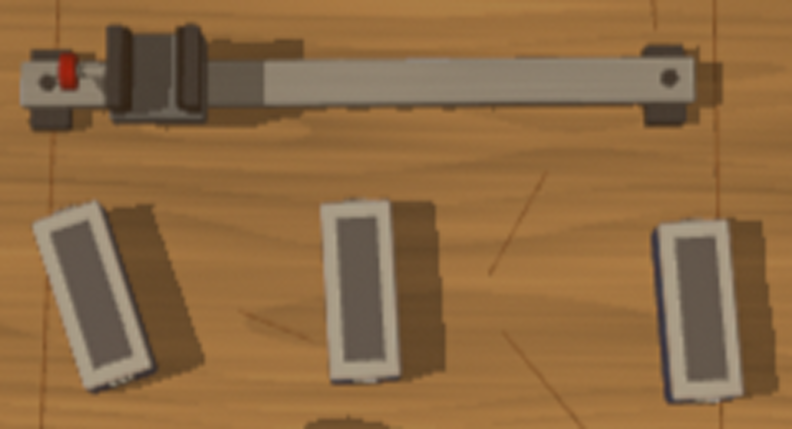

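Crop (3.3x, offset 195,185): I read the four grey panel corners of each case, and the middle of the clamp's jaws at about (155,68).

```bash
cat > h.py <<'E'
from workcell import arm, camrig, ticket
import numpy as np
ci=camrig.camera_info("top"); f=240/np.tan(np.radians(ci["vfov"]/2)); R=np.array(ci["R"]); t=np.array(ci["t"])
def world(px,z):
    u,v=np.array(px)/3.3+[195,185]
    d=R.T@[(u-ci["cx"])/f,(v-ci["cy"])/f,1]; c=-R.T@t
    return (c+d*(z-c[2])/d[2])[:2]
P={"L":[(52,232),(88,219),(131,357),(95,368)],"M":[(337,217),(379,216),(384,360),(343,362)],"R":[(674,239),(713,236),(727,380),(687,383)]}
case={}
for k,q in P.items():
    w=np.array([world(p,44) for p in q]); a=w[0]+w[1]-w[2]-w[3]
    case[k]=(w.mean(0),np.degrees(np.arctan2(a[1],a[0])),np.hypot(*a)/2)
clamp=world((155,68),90)
E
python3 - <<'E'
from h import *
for k,(c,y,l) in case.items():
    print(k,c,y,l)
    for s in (0,180): print(arm.solve_ik([*c,8],[180,0,y+s]))
print(clamp,arm.solve_ik([*clamp,178],[180,0,180]))
E
```

```text
L [495.58474106 208.60323275] 19.201816599495604 104.76180911473125
[ 1.83260119e+01  2.98618803e+01  1.05633733e+02 -2.54444375e-14
  4.45043862e+01  8.91241953e+01]
[ 18.32601188  29.86188031 105.63373345   0.          44.50438625
 -90.87580472]
M [501.93254132  14.71808693] 2.9134048613014416 105.20197386202341
[-3.14116775e+00  2.80745567e+01  1.10148671e+02 -2.54444375e-14
  4.17767719e+01  8.39454274e+01]
[ -3.14116775  28.07455675 110.14867138   0.          41.77677187
 -96.05457261]
R [ 489.9822688 -230.7733787] 4.446753571700748 104.89565581707582
[-2.96884409e+01  3.00624710e+01  1.05132072e+02 -2.54444375e-14
  4.48054572e+01  5.58648055e+01]
[ -29.68844093   30.06247101  105.13207175    0.           44.80545724
 -124.1351945 ]
[651.95070858 163.22632292] [ 10.45596688  27.49218847  77.99753771   0.          74.51027382
 -79.54403312]
```

```bash
cat >> h.py <<'E'
ZG=8
def pick(k):
    c,y,_=case[k]
    arm.move_ptp([*c,130],[180,0,y])
    arm.move_gripper(85)
    arm.line_to([*c,ZG],max_speed=150)
    arm.move_gripper(30,80)
    print(k,"opening",arm.get_opening(),"force",arm.get_gripper_force())
    arm.line_to([*c,130],max_speed=120)
def rec(T):
    F=[];M=[];t0=arm.get_time()
    while arm.get_time()-t0<T:
        arm.pause(.01);F.append(arm.get_ft_force());M.append(arm.get_torque())
    return np.array(F),np.array(M)
def shake(k):
    c,y,_=case[k]; a=np.array([np.cos(np.radians(y)),np.sin(np.radians(y))]);n=np.array([-a[1],a[0]])
    for s in (25,-25,25,0):
        arm.line_to([*(c+s*a),130],max_speed=220)
        F,M=rec(.35); ax=F[:,:2]@a; m=M[:,:2]@n
        print(" shake",s,"axial F ptp late %.2f std %.2f; moment std %.4f"%(np.ptp(ax[15:]),ax[15:].std(),m[15:].std()))
    r=[]
    for tl in (10,-10):
        arm.line_to([*c,130],rot=[180,tl,y],max_speed=150)
        F,M=rec(.9); m=M[:,:2]@n; ax=F[:,:2]@a; r.append(m[-15:].mean())
        print(" tilt",tl,"moment end %.4f std %.4f, early std %.4f, F ptp %.2f"%(r[-1],m[-15:].std(),m[:60].std(),np.ptp(ax[10:])))
    print(" diff %.4f"%(r[0]-r[1]))
    arm.line_to([*c,130],rot=[180,0,y])
def place(k):
    c,y,_=case[k]
    arm.line_to([*c,ZG+3],max_speed=150)
    arm.line_to([*c,ZG+.5],max_speed=25,contact_N=8)
    arm.move_gripper(85)
    arm.line_to([*c,130],max_speed=180)
E
python3 - <<'E'
from h import *
import cv2
arm.move_ptp([*case["L"][0],200],[180,0,case["L"][1]])
pick("L");print(arm.get_time());shake("L");print(arm.get_time())
cv2.imwrite("pics/s1.png",camrig.camera("scene")[150:400,250:560])
E
```

```text
L opening 51.09985237244699 force 84.48812663555145
4.7167
 shake 25 axial F ptp late 2.54 std 0.58; moment std 0.0294
 shake -25 axial F ptp late 2.50 std 0.48; moment std 0.0241
 shake 25 axial F ptp late 1.64 std 0.45; moment std 0.0259
 shake 0 axial F ptp late 2.95 std 0.57; moment std 0.0340
 tilt 10 moment end -0.1808 std 0.0245, early std 0.0301, F ptp 2.51
 tilt -10 moment end 0.1737 std 0.0174, early std 0.0300, F ptp 2.41
 diff -0.3545
10.45
```

View pics/s1.png

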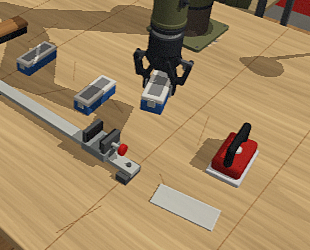

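The left case hangs level in the gripper at about (155,90) of the crop, and nothing else has moved. I'll set it back and test the middle case.

Run:
```python
from h import *
place("L");pick("M");shake("M");print(arm.get_time())
```

```text
M opening 50.66898934269688 force 84.06970471143723
 shake 25 axial F ptp late 2.04 std 0.45; moment std 0.0332
 shake -25 axial F ptp late 2.08 std 0.44; moment std 0.0304
 shake 25 axial F ptp late 1.91 std 0.48; moment std 0.0306
 shake 0 axial F ptp late 2.09 std 0.43; moment std 0.0281
 tilt 10 moment end -0.1977 std 0.0276, early std 0.0272, F ptp 2.66
 tilt -10 moment end 0.1889 std 0.0348, early std 0.0283, F ptp 2.86
 diff -0.3866
22.2417
```

Run:
```python
from h import *
place("M");pick("R");shake("R");print(arm.get_time())
```

```text
R opening 50.67719172254523 force 84.86118525266647
 shake 25 axial F ptp late 2.13 std 0.48; moment std 0.0378
 shake -25 axial F ptp late 1.60 std 0.39; moment std 0.0290
 shake 25 axial F ptp late 2.97 std 0.62; moment std 0.0322
 shake 0 axial F ptp late 1.74 std 0.44; moment std 0.0336
 tilt 10 moment end -0.1277 std 0.0293, early std 0.0910, F ptp 2.47
 tilt -10 moment end 0.1233 std 0.0307, early std 0.0378, F ptp 4.16
 diff -0.2510
34.1
```

The right case stands out: its tilt moment difference is about 0.1 Nm smaller, as expected for a 110 g ball rolling 92 mm. I'll confirm with a slow tilt and a time trace.

Run:
```python
from h import *
c,y,_=case["R"];a=np.radians(y);n=np.array([-np.sin(a),np.cos(a)])
for tl in (6,-6):
    arm.line_to([*c,130],rot=[180,tl,y],max_speed=150)
    F,M=rec(1.0);m=M[:,:2]@n
    print(tl,m[:len(m)//5*5].reshape(-1,5).mean(1).round(3),F[:,2].mean().round(2))
arm.line_to([*c,130],rot=[180,0,y]);print(arm.get_time())
```

```text
6 [-0.089 -0.088 -0.062 -0.092 -0.095 -0.059 -0.051 -0.039 -0.09  -0.046
 -0.036 -0.008 -0.045 -0.047 -0.044 -0.047 -0.036 -0.05  -0.032 -0.045
 -0.044 -0.053 -0.055 -0.058] -3.12
-6 [0.098 0.077 0.116 0.09  0.095 0.074 0.071 0.041 0.156 0.058 0.058 0.045
 0.066 0.044 0.06  0.069 0.073 0.055 0.039 0.053 0.055 0.056 0.051 0.032] -3.13
36.975
```

The trace shows the ball rolling across with a knock at about 0.4 s each way, so the right case holds it. I'll carry it over the clamp.

Run:
```python
from h import *
import cv2
c,y,_=case["R"]
arm.line_to([*c,220],max_speed=150)
arm.line_to([*clamp,220],rot=[180,0,0],max_speed=150)
arm.line_to([*clamp,178],max_speed=60)
arm.pause(1)
t=camrig.camera("top")[170:320,100:520]; s=camrig.camera("scene")[140:400,200:520]
cv2.imwrite("pics/end.png",np.vstack([cv2.resize(t,(640,229)),cv2.resize(s,(448,364)) if 0 else np.pad(cv2.resize(s,(448,364)),((0,0),(0,192),(0,0)))]))
print(arm.get_time(),arm.get_tcp_pos(),arm.get_gripper_force(),arm.get_opening())
```

```text
42.6667 [651.96115848 163.22566572 178.00534567] 84.80979859828949 50.99015080194003
```

View pics/end.png

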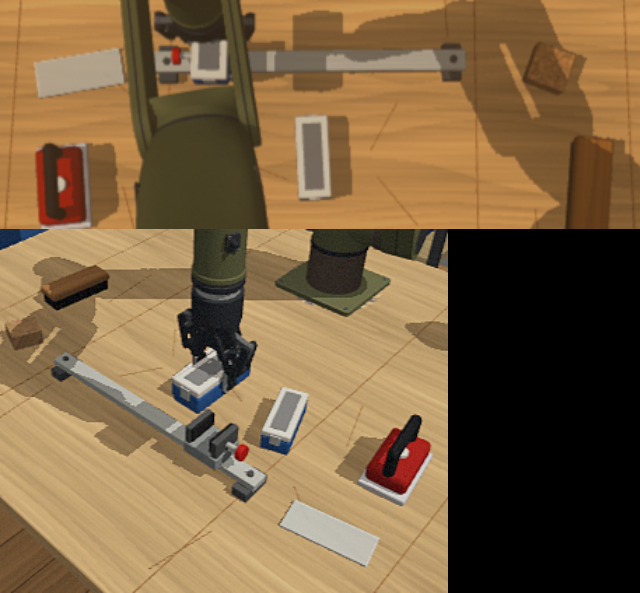

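The left and middle cases stand upright in place. The right case is held level above the clamp, with its lid at about (210,62) in the top view. I'm handing in.

```bash
python3 -c "
from workcell import arm, camrig, ticket
print(ticket.hand_in())"
```

```text
the job is handed in; nothing more can be done
None
```

The job is handed in: the right case rattled and is held level and still about 8 cm above the ski clamp, and the quiet left and middle cases stand back upright where they were (no verdict was returned).

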